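Load a backup drive into the docking station

ROBOT

A 6-joint arm with a two-finger parallel gripper is mounted at the origin on the work surface. World frame = base frame: x ahead of the robot, y to its left, z up, the work surface at z = 0. Lengths are in m, angles in rad, forces in N, time in s.
With the tool pointing down it reaches from about 0.375 to 0.9 m from the base axis. Payload 3.1 kg.
Tool frame: the origin (TCP) lies midway between the tips of the shut fingers; the grasp point (between the pads) lies 19 mm behind it; z points along the fingers, y is the line along which they close (so a half turn about z gives the same grasp; the last joint's range is limited). The gripper opens to 87 mm and grips with 3 to 60 N. Pads are 19 mm wide; open, the fingers measure 117 mm over their backs; the gripper's body (75 mm by 190 mm) begins 51 mm behind the grasp point.
Start: joints at [-1.419, 0.527, 1.433, -0, 1.181, -0.178], TCP at [0.202, -0.591, 0.223] pointing down, gripper open.
Joint ranges: [-3.08, 3.08], [-0.75, 2.2], [0.22, 2.44], [-1.43, 4.57], [0, 2.65], [-2.85, 2.85]. Speed limits (rad/s): [2.79, 2.79, 3.14, 3.14, 3.14, 3.14].

INTERFACE

Orientations are given as a unit quaternion [x, y, z, w].
In Python, from rig import get_obs, cams, job gives the robot as it stands.
- The arm moves only by the tool servo_tool, never from a script. Its argument "moves" is text: rows parted by semicolons, each of 5 numbers parted by spaces: the shift along the tool's x, y, z in m, then the turn about the tool's z in degrees, then the finger opening in m, from 0 to 0.087. In form: dx dy dz spin claw; .... A call has 1 to 10 rows; each row is the pose to reach, as a shift and turn from the pose commanded when the call began, along the tool's axes at that moment; what a row does not reach only later rows make up. A row lasts 1/12 s, in which the tool goes at most 41.7 mm and 7.16 degrees, less where a joint would pass 70% of its speed; a pose out of reach is approached as far as the arm can. A call with a gripper value outside its range is refused whole. The fingers move at their own pace and stop on an object; "grip_force" is the grip in N (left out, the last holds). Time passes only in rows, so rows that repeat a pose let the fingers close. It gives the time, the measured TCP pose, the force, the opening and the grip force at its end, in the units of the state.
- get_obs(): the state, without advancing time (a new reading comes with each control period).
- cams.camera(name): name is "side" or "top" or "wrist"; returns the picture (480x640x3 uint8, blue, green, red); there is no depth.
- cams.camera_model(name): a dict with "fx", "fy", "cx", "cy" (pixels), "R" (3x3) and "t" (3): a world point X has camera coordinates R X + t. Camera axes: x right, y down, z forward; pixel columns grow to the right and rows downward; lengths in m; the calibration is good to about 2 mm. A picture is of the moment at which its call begins: read the wrist's pose just before it. camera_model takes no time and is no camera call; for the wrist camera it gives the pose at the moment of the call.
- job.hand_in(): hands the job in; it is judged then, once.
The state is a dict: "time": time; "q": joint angles; "joint_velocities": joint speeds; "joint_torque": joint torques, N m; "position": TCP position; "tool_rot": TCP orientation; "ft_force": force on the tool from outside, world axes, zero at the start; "moment": the same for the moment, N m; "grip_width": finger opening in m; "grip_force": force on a finger pad.
Only numpy, scipy, OpenCV 4.12 (cv2) and the standard library are available. Lean on these libraries where they do the work, as an engineer would, in place of code of your own. Each camera call takes 0.05 s, during which the arm holds its last target. There are 200 camera calls.

TASK

Take the hard drive with the blue label out of its stand and load it into the docking station: label towards the station's front, push the sprung dust flap open with the drive's lower end, keep it held open as the drive goes in, and press the drive down until you feel it fully home on its connector, without forcing it. Then let go; leave everything else on the desk as it is.

Things in the scene. Friction and masses are not known exactly. Their poses are not given: they have to be found in the camera images.
- blue_drive_center (a point): The hard drive to load, 0.34 to 0.50 kg: an aluminium slab 20 x 102 x 147 mm (its x, y, z), blue label on its -x face, blue tab on its top end, green circuit board on its +x face. This point is its centre, 73.5 mm above its lower end. It stands upright, connector end down, in one of the stand's two bays.
- blue_drive_blade (a point): Point at the drive's lower end, under its contact blade, which sits off centre in a notch of that end: 26 mm towards +y and 2 mm towards +x from the drive's middle.
- red_drive_center (a point): A drive of the same size with a red label and tab, in the other bay, 64 mm away; its centre. It stays.
- stand_top (a point): Grey drive stand, fixed, 130 x 134 x 45 mm. This point is the middle of its top face. Two bays lie 32 mm to either side of it along its x; each is 24 x 106 mm (x, y) and 38 mm deep, so a drive stands 109 mm out of it.
- dock_slot (a point): White docking station, 84 x 136 x 75 mm (x, y, z), front face towards its -x, on soft rubber feet that give about 1 mm per 6 N of downward push, at most 4 mm; otherwise fixed. This point is the centre of the slot's mouth in the top face, 75 mm above the desk. The slot is 23 x 105 mm (x, y), 50 mm deep, with a 2 mm bevel. A drive fully home, label towards -x, has its centre 23.5 mm above this point.
- dock_socket (a point): The socket on the slot's floor, 50 mm under the mouth, hidden; the drive's blade point meets it when home. Over the last 3 mm sprung contacts grip the blade: they stop the drive's own weight and take a push of 10 to 15 N, give way with a click, and then the drive's end lands on the floor. Pushing down with over 30 N is forcing it.
- flap (a joint): Grey dust flap that shuts the slot 6 mm below the mouth, hinged under the top face on the far (+x) side; the drive's end swings it down into the slot against its spring. Rad, 0 = shut, about 1.1 with a drive in. It resists with 2 to 10 N until the drive's end slips past its lip (about 37 mm down), then leans on the drive's +x face with 2 to 3 N. Shuts by itself.
- cream_tube: Yellow hand cream tube standing on its white cap, 44 mm across, 140 mm tall; origin under its centre. Stays.
- paper_roll: White roll of receipt paper standing on end, 58 mm across, 57 mm tall; origin under its centre. Stays.
- mouse: Grey computer mouse, 100 x 58 x 35 mm; origin under its centre. Stays.
Not all that is in view belongs to the job. Leave any turquoise look-alike of the part that bears blue_drive_center alone. Of the things that look like the part that bears dock_slot, the smaller one is meant.

How it is judged:
On the way, in this order (a step that is already met when the one before it is completed fails the run):
1. The blue-label drive has been lifted clear of the stand (height (world z) of blue_drive_center above 0.125 m and angle between blue_drive_center's own z axis and vertical below 0.3 rad), for 0.1 s.
2. The drive is in the slot and holds the flap open (value of joint flap above 0.8 rad and z of blue_drive_center in the frame of dock_slot below 0.04 m), for 0.1 s.
At the end, for the whole second after the job is handed in: The blue-label drive stands released and at rest in the docking station, fully home: its centre at most 25 mm above the slot's mouth (23.5 mm is home), its blade within 5 mm of the socket (label to the front), upright within 0.05 rad, the flap held open behind it (z of blue_drive_center in the frame of dock_slot below 0.025 m and distance between blue_drive_blade and dock_socket below 0.005 m and angle between blue_drive_center's own z axis and vertical below 0.05 rad and value of joint flap above 0.8 rad and linear speed of blue_drive below 0.01 m/s); the robot touches nothing.
It fails at once if The drive is forced: the contact forces between it and the station add up to more than 75 N (a drive at home is gripped with about 30 N in all, so this is a push of some 35 N) (contact force between blue_drive and dock above 75 N).
It fails at once if The red-label drive is moved more than 15 mm (distance of red_drive_center from where it was at the start of the episode above 0.015 m).
It fails at once if The cream tube is moved more than 15 mm (distance of cream_tube from where it was at the start of the episode above 0.015 m).
It fails at once if The paper roll is moved more than 15 mm (distance of paper_roll from where it was at the start of the episode above 0.015 m).
It fails at once if The mouse is moved more than 15 mm (distance of mouse from where it was at the start of the episode above 0.015 m).
It also fails if it takes over 50 s, if anything falls off the work surface, if the arm or the gripper's body presses on something with over 40 N, if the wrist force passes 120 N, or if a joint passes its speed limit or range.

## Working session

There is one attempt and no reset: what is moved stays moved. The work goes in short steps, Python scripts to look and compute and a tool call to move; the robot and the scene stay as the last step left them, time stands still between calls to the robot, and variables do not carry over. Pictures are saved under pics/ and viewed, at most 10 in all, crops included, and the job is handed in when it is done.

Besides the shell and the picture viewer there is one more tool, called by a JSON object that holds its "name" and its "arguments". servo_tool: Moves the arm, as the interface text tells. Its arguments: {"type":"object","properties":{"moves":{"type":"string"},"grip_force":{"type":"number"}},"required":["moves"]}

```bash
mkdir -p pics; ls
python3 - <<'E'
from rig import get_obs,cams
import cv2,numpy as np
o=get_obs();print(o['time'],o['position'],o['tool_rot'],o['ft_force'],o['grip_width'])
for n in ('top','side'):
    im=cams.camera(n);cv2.imwrite(f'pics/{n}0.png',im)
    m=cams.camera_model(n);print(n,m['fx'],m['cx'],m['cy'],np.round(-np.array(m['R']).T@m['t'],3),np.round(m['R'],3).tolist())
E
```

```text
pics
0.0 [ 0.20231379 -0.59058311  0.22157565] [ 9.86434170e-01  1.64153862e-01 -3.57727689e-07 -1.06686365e-03] [-0.56244139  0.30877225  0.41012935] 0.08699192972104655
top 468.87646116645124 323.10821193640993 249.60055537050636 [ 0.409 -0.002  0.953] [[-0.027, -0.999, -0.018], [-0.986, 0.029, -0.166], [0.166, 0.013, -0.986]]
side 578.7329460702354 313.44976928770166 242.10101062371893 [0.512 0.61  0.825] [[-1.0, -0.029, -0.011], [-0.015, 0.759, -0.65], [0.027, -0.65, -0.76]]
```

View pics/top0.png

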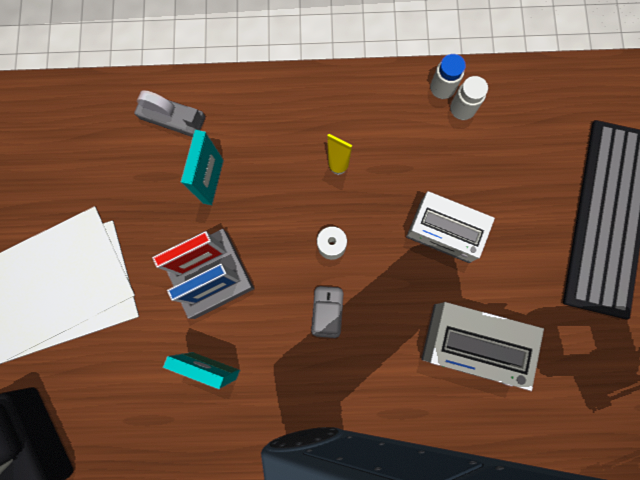

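View pics/side0.png

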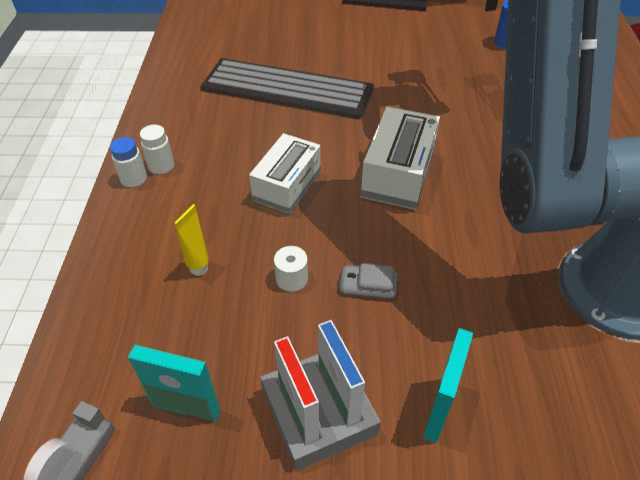

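The blue-label drive is at top (203,285), side (340,352). What could be mistaken for it: the red drive at top (187,253), and the turquoise ones at (202,168) and (200,370). The docks are the small white one at top (450,227) and the larger grey one at (485,345). I choose the drive at (203,285) and the dock at (450,227), and will check both in one composite crop.

Run:
```python
import cv2,numpy as np
t=cv2.imread('pics/top0.png');s=cv2.imread('pics/side0.png')
def c(im,x,y):
    a=cv2.resize(im[y:y+75,x:x+100],None,fx=4,fy=4,interpolation=cv2.INTER_CUBIC)
    for k in range(0,100,10):
        cv2.line(a,(k*4,0),(k*4,5 if k%50 else 12),(0,255,255),1)
        if k<75: cv2.line(a,(0,k*4),(5,k*4),(0,255,255),1)
    return a
cv2.imwrite('pics/comp0.png',np.vstack([np.hstack([c(t,160,250),c(t,405,188)]),np.hstack([c(s,290,315),c(s,240,130)])]))
```

```text
(no output)
```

View pics/comp0.png

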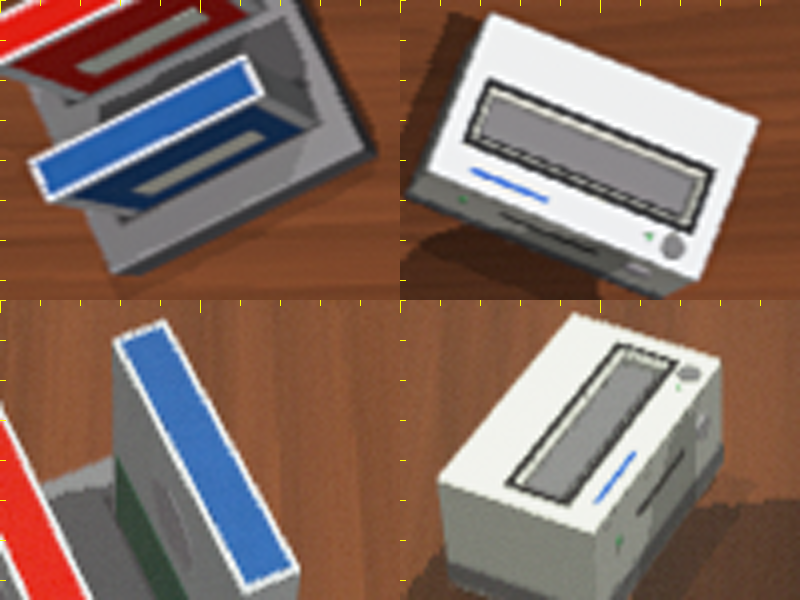

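The crop confirms the choice: blue top tab, dark blue label on the drive's -x side, green board on +x. The dock's buttons and blue mark are on its -x front. Next I fit rectangles to the corners I read.

```bash
cat > fit.py <<'E'
import numpy as np
from scipy.optimize import least_squares
from rig import cams
def proj(m,X):
    c=X@np.array(m['R']).T+np.array(m['t']); return np.c_[m['fx']*c[:,0]/c[:,2]+m['cx'],m['fy']*c[:,1]/c[:,2]+m['cy']]
def rect(p,z,dx=None,dy=None):
    dx=p[3] if dx is None else dx; dy=p[4] if dy is None else dy
    c,s=np.cos(p[2]),np.sin(p[2])
    L=np.array([[1,1],[1,-1],[-1,-1],[-1,1]])*[dx/2,dy/2]   # order: +x+y,+x-y,-x-y,-x+y
    return np.c_[L@np.array([[c,s],[-s,c]])+p[:2],np.full(4,z)]
def fit(pix,z,dx=None,dy=None,p0=(.4,.1,0,.03,.11),mods=None):
    mods=mods or {n:cams.camera_model(n) for n in pix}
    f=lambda p:np.concatenate([(proj(mods[n],rect(p,z,dx,dy))-np.array(pix[n])).ravel() for n in pix])
    n=3 if dx else 5
    r=least_squares(f,np.array(p0)[:n]); return r.x,np.abs(r.fun).max()
E
python3 - <<'E'
from fit import *
np.set_printoptions(precision=4,suppress=True)
def both(name,px,z,dx,dy,p0):
    for k in (['top'],['side'],['top','side']): 
        r,e=fit({n:px[n] for n in k},z,dx,dy,p0); print(name,k,r,np.degrees(r[2]).round(2),'err',round(e,2))
drive={'top':[(168,290),(221.5,264.2),(226.3,273.8),(172.5,299.8)][:4],'side':[(351.75,387.75),(318.5,325.5),(331.2,320),(364.5,382.5)]}
both('drive',drive,.154,.020,.102,(.4,.25,.5,.02,.1))
both('driveSz',drive,.154,None,None,(.4,.25,.5,.02,.1))
dock={'top':[(428,191.2),(494.5,218),(479.5,258),(412,230.5)],'side':[(249.5,174.5),(283.75,133.25),(320.25,144.5),(289.25,188.75)]}
both('dock',dock,.075,.084,.136,(.45,-.25,-.4,.02,.1))
slot={'top':[(428,208),(484,230),(478.5,246),(421.2,224.2)],'side':[(266.25,175.75),(295,140.5),(309.5,145.5),(282.5,181.25)]}
both('slot',slot,.075,None,None,(.45,-.25,-.4,.02,.1))
E
```

```text
drive ['top'] [0.494  0.2258 0.4301] 24.64 err 0.54
drive ['side'] [0.4945 0.2262 0.4432] 25.39 err 0.87
drive ['top', 'side'] [0.4943 0.226  0.4381] 25.1 err 0.92
driveSz ['top'] [0.494  0.2258 0.4303 0.0188 0.1008] 24.65 err 0.18
driveSz ['side'] [0.4945 0.2263 0.4437 0.0186 0.1012] 25.42 err 0.4
driveSz ['top', 'side'] [0.4943 0.226  0.4385 0.0187 0.1011] 25.13 err 0.56
dock ['top'] [ 0.5988 -0.2404 -0.4312] -24.71 err 0.17
dock ['side'] [ 0.5983 -0.242  -0.4252] -24.36 err 0.75
dock ['top', 'side'] [ 0.5985 -0.2409 -0.4285] -24.55 err 0.84
slot ['top'] [ 0.5935 -0.239  -0.4151  0.0339  0.1139] -23.78 err 0.33
slot ['side'] [ 0.593  -0.2399 -0.4348  0.034   0.1147] -24.91 err 0.31
slot ['top', 'side'] [ 0.5932 -0.2392 -0.4245  0.0339  0.1143] -24.32 err 0.76
```

```bash
cat > go.py <<'E'
import sys,numpy as np
from scipy.spatial.transform import Rotation as R
from rig import get_obs
def go(x,y,z,psi,frm=None):
    """print tool shift from the pose (default: measured) to the world target; psi = yaw of tool x, deg"""
    if frm is None:
        o=get_obs(); p,r=np.array(o['position']),R.from_quat(o['tool_rot']).as_matrix()
    else:
        p=np.array(frm[:3]); r=(R.from_euler('z',frm[3],degrees=True)*R.from_euler('x',180,degrees=True)).as_matrix()
    now=np.degrees(np.arctan2(r[1,0],r[0,0])); d=r.T@(np.array([x,y,z])-p)
    print('now',p.round(4),'psi',now.round(2),'-> shift',d.round(4),'spin',round((now-psi+180)%360-180,2))
if __name__=='__main__': go(*map(float,sys.argv[1:5]))
E
python3 - <<'E'
from go import go
go(.45,-.25,.28,85)
go(.49,.235,.28,115,(.45,-.25,.28,85))
E
```

```text
now [ 0.2023 -0.5907  0.2217] psi 18.89 -> shift [ 0.3447 -0.2422 -0.0578] spin -66.11
now [ 0.45 -0.25  0.28] psi 85.0 -> shift [ 0.4866 -0.0024 -0.    ] spin -30.0
```

{"name": "servo_tool", "arguments": {"moves": "0 0 -0.057 -8 0.087; 0.05 -0.035 -0.057 -15 0.06; 0.09 -0.065 -0.057 -22 0.05; 0.12 -0.085 -0.057 -30 0.05; 0.345 -0.242 -0.057 -66 0.05; 0.345 -0.242 -0.057 -66 0.05; 0.345 -0.242 -0.057 -66 0.05; 0.345 -0.242 -0.057 -66 0.05; 0.345 -0.242 -0.057 -66 0.05; 0.345 -0.242 -0.057 -66 0.05"}}

```text
time: 0.93
position: [0.4228, -0.2872, 0.2792]
tool_rot: [0.736, 0.677, -0.0, -0.0]
ft_force: [1.5, -1.4, -0.1]
grip_width: 0.0508
grip_force: 0.0
```

```bash
python3 go.py .49 .235 .28 115
```

```text
now [ 0.4228 -0.2872  0.2792] psi 85.15 -> shift [ 0.526   0.0228 -0.0006] spin -29.85
```

{"name": "servo_tool", "arguments": {"moves": "0.5 0.01 0 -5 0.05; 0.5 0.01 0 -10 0.05; 0.5 0.01 0 -15 0.05; 0.5 0.01 0 -20 0.05; 0.5 0.01 0 -25 0.05; 0.5 0.01 0 -30 0.05; 0.5 0.01 0 -30 0.05; 0.5 0.01 0 -30 0.05; 0.5 0.01 0 -30 0.05; 0.5 0.01 0 -30 0.05"}}

```text
time: 1.77
position: [0.467, 0.1271, 0.2793]
tool_rot: [0.538, 0.843, -0.0, -0.0]
ft_force: [1.2, -0.9, -0.5]
grip_width: 0.0504
grip_force: 0.0
```

{"name": "servo_tool", "arguments": {"moves": "0 0 0 0 0.05; 0 0 0 0 0.05; 0 0 0 0 0.05; 0 0 0 0 0.05; 0 0 0 0 0.05"}}

```text
time: 2.18
position: [0.4676, 0.1235, 0.2793]
tool_rot: [0.539, 0.842, -0.0, -0.0]
ft_force: [0.3, 0.2, -0.4]
grip_width: 0.0497
grip_force: 0.0
```

```bash
python3 go.py .49 .235 .28 115
```

```text
now [0.4676 0.1235 0.2793] psi 114.75 -> shift [ 0.0919  0.067  -0.0007] spin -0.25
```

{"name": "servo_tool", "arguments": {"moves": "0.092 0.067 0 0 0.05; 0.092 0.067 0 0 0.05; 0.092 0.067 0 0 0.05; 0.092 0.067 0 0 0.05; 0.092 0.067 0 0 0.05; 0.092 0.067 0 0 0.05; 0.092 0.067 0 0 0.05"}}

```text
time: 2.77
position: [0.4895, 0.2349, 0.2793]
tool_rot: [0.539, 0.842, -0.0, -0.0]
ft_force: [-0.4, 0.1, 0.8]
grip_width: 0.0498
grip_force: 0.0
```

```bash
python3 go.py .49 .235 .104 115
python3 - <<'E'
from rig import cams
from fit import *
import cv2
im=cams.camera('wrist');m=cams.camera_model('wrist')
q=proj(m,rect((.4943,.226,.438),.154,.02,.102)); print(q.round(1), (-m['R'].T@m['t']).round(3))
cv2.polylines(im,[q.round().astype(int)],True,(0,255,255),1); cv2.imwrite('pics/w1.png',im)
E
```

```text
now [0.4895 0.2349 0.2793] psi 114.77 -> shift [-1.000e-04  7.000e-04  1.753e-01] spin -0.23
[[333.2 178.7]
 [332.8 306.6]
 [307.9 306.7]
 [306.1 178.9]] [0.461 0.298 0.442]
```

View pics/w1.png

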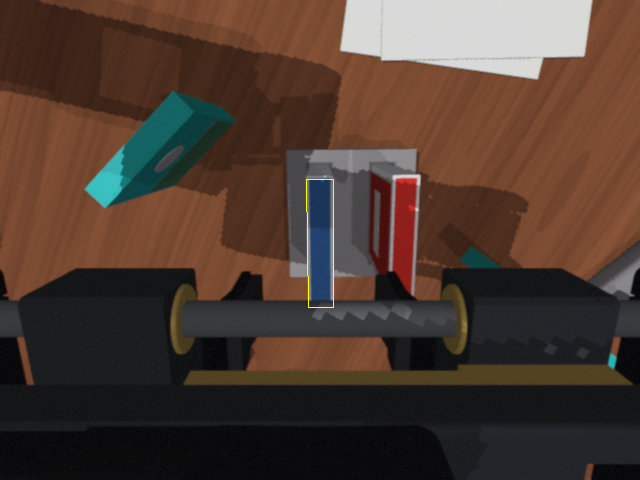

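The wrist picture shows the blue drive at (320,243), and the projected outline lies right on it. The red drive at (400,235) is clear of the right finger. I'll descend and grip.

{"name": "servo_tool", "arguments": {"moves": "0 0 0.035 0 0.05; 0 0 0.07 0 0.05; 0 0 0.1 0 0.05; 0 0 0.13 0 0.05; 0 0 0.15 0 0.05; 0 0 0.165 0 0.05; 0 0 0.175 0 0.05; 0 0 0.175 0 0.05", "grip_force": 60}}

```text
time: 3.48
position: [0.4884, 0.2353, 0.1027]
tool_rot: [0.539, 0.842, -0.002, -0.001]
ft_force: [-0.2, 0.5, -0.2]
grip_width: 0.05
grip_force: 0.0
```

{"name": "servo_tool", "arguments": {"moves": "0 0 0 0 0.03; 0 0 0 0 0.022; 0 0 0 0 0.01; 0 0 0 0 0.0; 0 0 0 0 0; 0 0 0 0 0; 0 0 0 0 0; 0 0 0 0 0", "grip_force": 60}}

```text
time: 4.15
position: [0.4899, 0.2368, 0.1051]
tool_rot: [0.538, 0.843, 0.0, 0.0]
ft_force: [-0.4, -0.6, 5.9]
grip_width: 0.0195
grip_force: 60.0
```

{"name": "servo_tool", "arguments": {"moves": "0 0 -0.012 0 0; 0 0 -0.03 0 0; 0 0 -0.05 0 0; 0 0 -0.08 0 0; 0 0 -0.11 0 0; 0 0 -0.14 0 0; 0 0 -0.16 0 0; 0 0 -0.175 0 0; 0 0 -0.175 0 0; 0 0 -0.175 0 0"}}

```text
time: 4.98
position: [0.4891, 0.2366, 0.2789]
tool_rot: [0.538, 0.843, -0.0, -0.0]
ft_force: [-0.5, 0.7, -5.0]
grip_width: 0.0197
grip_force: 60.0
```

Run:
```python
from rig import cams,get_obs
from fit import *
import cv2
o=get_obs();print(o['position'],o['tool_rot'],o['ft_force'],o['grip_width'])
for n in('side','top'): cv2.imwrite(f'pics/{n}1.png',cams.camera(n))
```

```text
[0.48914914 0.23663297 0.27886154] [ 5.38028188e-01  8.42926813e-01 -1.35055578e-04 -1.94739093e-04] [-0.46842034  0.65470931 -4.95213772] 0.019650003882672115
```

View pics/side1.png

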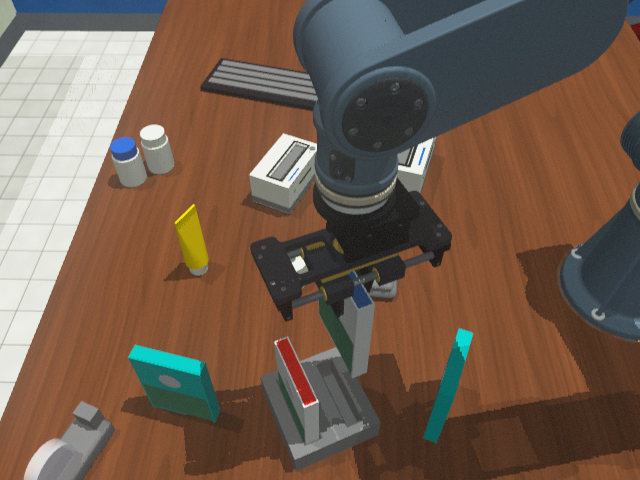

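The drive hangs upright in the gripper, green board on the far side, and the red drive is still in its bay. Now to the dock.

```bash
python3 go.py .598 -.2288 .28 65.6
```

```text
now [0.4881 0.2363 0.2773] psi 114.89 -> shift [-0.4681 -0.0961 -0.0027] spin 49.29
```

{"name": "servo_tool", "arguments": {"moves": "-0.02 -0.004 -0.003 2 0; -0.05 -0.01 -0.003 7 0; -0.09 -0.018 -0.003 13 0; -0.13 -0.026 -0.003 19 0; -0.17 -0.034 -0.003 25 0; -0.21 -0.042 -0.003 31 0; -0.25 -0.05 -0.003 37 0; -0.28 -0.058 -0.003 43 0; -0.3 -0.062 -0.003 49 0; -0.3 -0.062 -0.003 49 0"}}

```text
time: 5.92
position: [0.5602, -0.0664, 0.2801]
tool_rot: [0.841, 0.54, -0.001, 0.0]
ft_force: [0.8, 0.4, -3.9]
grip_width: 0.0199
grip_force: 60.0
```

```bash
python3 go.py .598 -.2288 .28 65.6
```

```text
now [ 0.5602 -0.0664  0.2801] psi 65.44 -> shift [-0.132   0.1018  0.0003] spin -0.16
```

{"name": "servo_tool", "arguments": {"moves": "-0.02 0.016 0 0 0; -0.045 0.035 0 0 0; -0.07 0.055 0 0 0; -0.095 0.074 0 0 0; -0.115 0.09 0 0 0; -0.128 0.099 0 0 0; -0.132 0.102 0 0 0; -0.132 0.102 0 0 0; -0.132 0.102 0 0 0; -0.132 0.102 0 0 0"}}

```text
time: 6.75
position: [0.5983, -0.2216, 0.282]
tool_rot: [0.839, 0.545, -0.0, -0.001]
ft_force: [-0.6, 0.9, -2.6]
grip_width: 0.0195
grip_force: 60.0
```

Run:
```python
from rig import cams,get_obs
from fit import *
from go import go
import cv2
go(.598,-.2288,.28,65.6)
o=get_obs();print(o['ft_force'],o['moment'])
for n in('side','top','wrist'):
    cv2.imwrite(f'pics/{n}2.png',cams.camera(n))
    m=cams.camera_model(n)
    p=(.5932,-.2393,np.radians(-24.4))
    print(n,proj(m,rect(p,.182,.02,.102)).round(1).tolist(),proj(m,rect(p,.075,.023,.105)).round(1).tolist())
s=cv2.imread('pics/side2.png');w=cv2.imread('pics/wrist2.png')
cv2.imwrite('pics/comp2.png',np.hstack([cv2.resize(s[90:290,180:380],(400,400)),cv2.resize(w[40:440,120:520],(400,400))]))
```

```text
now [ 0.5983 -0.2216  0.282 ] psi 65.99 -> shift [-0.0067  0.0027  0.002 ] spin 0.39
[-0.63166932  0.85804586 -2.6331598 ] [ 0.06805473 -0.09348257 -0.04461758]
side [[267.4, 130.1], [294.1, 98.7], [303.7, 101.4], [277.4, 133.2]] [[270.3, 175.4], [295.7, 142.9], [305.9, 146.1], [281.0, 179.0]]
top [[442.7, 196.9], [500.1, 219.6], [496.1, 230.3], [438.6, 207.5]] [[429.2, 211.4], [481.2, 232.1], [477.0, 243.0], [424.9, 222.2]]
wrist [[338.7, 192.7], [336.1, 329.1], [309.3, 328.9], [309.3, 192.5]] [[334.7, 176.1], [333.0, 280.4], [310.3, 280.3], [310.4, 175.9]]
```

View pics/comp2.png

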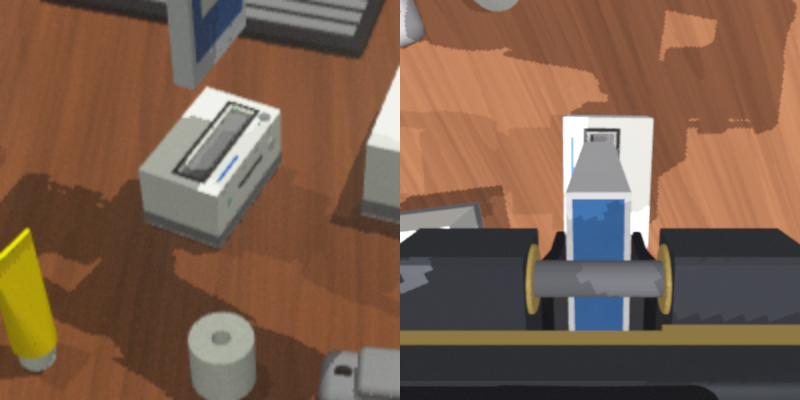

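The side crop shows the drive's lower +y edge at about (266,130)-(275,133), above the slot, with its label facing the station's front. In the wrist crop it lines up with the slot. I'll correct the offset, go down to just above the mouth and check there.

{"name": "servo_tool", "arguments": {"moves": "-0.004 0.002 0.01 0.4 0; -0.007 0.003 0.025 0.4 0; -0.007 0.003 0.045 0.4 0; -0.007 0.003 0.065 0.4 0; -0.007 0.003 0.08 0.4 0; -0.007 0.003 0.088 0.4 0; -0.007 0.003 0.09 0.4 0; -0.007 0.003 0.09 0.4 0; -0.007 0.003 0.09 0.4 0; -0.007 0.003 0.09 0.4 0"}}

```text
time: 7.73
position: [0.5996, -0.2318, 0.1938]
tool_rot: [0.841, 0.541, 0.001, 0.001]
ft_force: [0.6, 0.8, -3.9]
grip_width: 0.0198
grip_force: 60.0
```

Run:
```python
from rig import cams,get_obs
from fit import *
from go import go
import cv2
go(.598,-.2288,.19,65.6)
o=get_obs();print(o['ft_force'],o['moment'],o['position'])
z=o['position'][2]-.098
p=(.5932,-.2393,np.radians(-24.4))
S=[]
for n,x0,y0,k in(('side',245,95,4),('wrist',240,80,2)):
    im=cams.camera(n);cv2.imwrite(f'pics/{n}3.png',im)
    m=cams.camera_model(n)
    print(n,proj(m,rect(p,z,.02,.102)).round(1).tolist(),proj(m,rect(p,z+.147,.02,.102)).round(1).tolist(),proj(m,rect(p,.075,.023,.105)).round(1).tolist())
    S.append(cv2.resize(im[y0:y0+600//k,x0:x0+400//k],(400,600),interpolation=cv2.INTER_CUBIC))
cv2.imwrite('pics/comp3.png',np.hstack(S))
```

```text
now [ 0.5996 -0.2318  0.1938] psi 65.5 -> shift [ 0.0021 -0.0028  0.0038] spin -0.1
[ 0.59087592  0.80368504 -3.91353457] [-0.01923752 -0.04623127  0.02269781] [ 0.59964829 -0.23180994  0.19377877]
side [[270.7, 166.9], [295.6, 135.4], [304.7, 138.2], [280.1, 170.0]] [[264.8, 101.2], [292.8, 70.0], [302.9, 72.7], [275.3, 104.3]] [[270.3, 175.4], [295.7, 142.9], [305.9, 146.1], [281.0, 179.0]]
wrist [[331.4, 180.5], [330.6, 320.2], [303.4, 320.3], [301.5, 180.5]] [[348.3, 231.1], [343.7, 502.1], [289.0, 502.4], [281.7, 231.3]] [[332.5, 175.4], [331.6, 310.0], [302.4, 310.1], [300.5, 175.5]]
```

View pics/comp3.png

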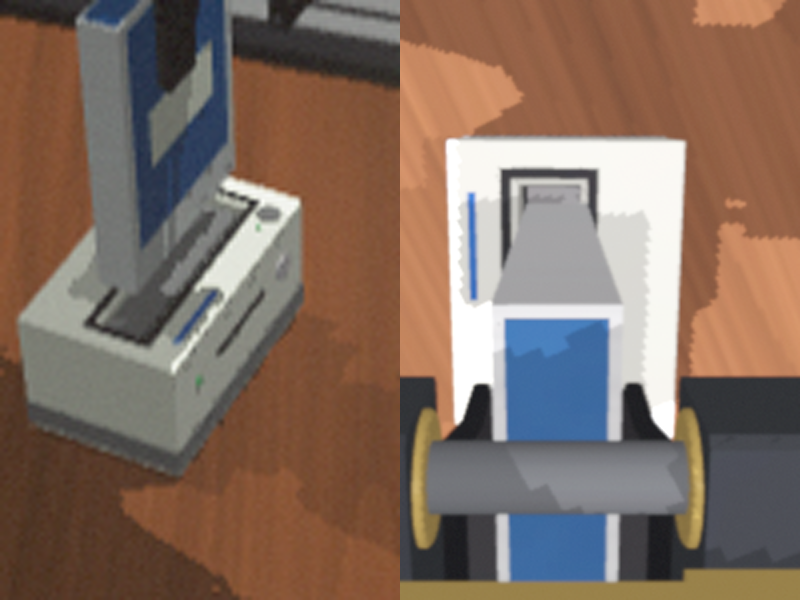

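The side crop shows the drive's lower +y corners at (270,164.5) and (279,168). The wrist crop shows the lower end centred at column 316.5, against about 314.4 for the slot. Both agree with the measured TCP error: about 2 mm too far in +x and 2 mm too far in -y. I'll correct that before going in.

{"name": "servo_tool", "arguments": {"moves": "0.002 -0.003 0 0 0; 0.002 -0.003 0 0 0; 0.002 -0.003 0 0 0; 0.002 -0.003 0 0 0; 0.002 -0.003 0 0 0; 0.002 -0.003 0 0 0"}}

```text
time: 8.33
position: [0.5969, -0.2283, 0.1924]
tool_rot: [0.841, 0.541, 0.0, 0.0]
ft_force: [-0.2, 0.5, -4.3]
grip_width: 0.0199
grip_force: 60.0
```

```bash
for i in 1 2 3; do python3 -c "
from go import go
from rig import cams
cams.camera('side'); go(.598,-.2288,.19,65.6)"; done
```

```text
now [ 0.5969 -0.2283  0.1924] psi 65.49 -> shift [0.     0.0012 0.0024] spin -0.11
now [ 0.5969 -0.2283  0.1924] psi 65.49 -> shift [0.     0.0012 0.0024] spin -0.11
now [ 0.5969 -0.2283  0.1924] psi 65.49 -> shift [0.     0.0012 0.0024] spin -0.11
```

{"name": "servo_tool", "arguments": {"moves": "0 0.0015 0.003 0 0; 0 0.0015 0.007 0 0; 0 0.0015 0.011 0 0; 0 0.0015 0.015 0 0; 0 0.0015 0.018 0 0; 0 0.0015 0.021 0 0; 0 0.0015 0.023 0 0; 0 0.0015 0.025 0 0; 0 0.0015 0.025 0 0"}}

```text
time: 9.23
position: [0.5981, -0.2288, 0.167]
tool_rot: [0.841, 0.541, -0.0, -0.0]
ft_force: [0.0, -0.2, -3.9]
grip_width: 0.0195
grip_force: 60.0
```

{"name": "servo_tool", "arguments": {"moves": "0 0 0.002 0 0; 0 0 0.004 0 0; 0 0 0.006 0 0; 0 0 0.008 0 0; 0 0 0.01 0 0; 0 0 0.012 0 0; 0 0 0.012 0 0"}}

```text
time: 9.82
position: [0.5973, -0.2285, 0.1548]
tool_rot: [0.841, 0.541, -0.001, -0.001]
ft_force: [-1.3, 0.9, -0.9]
grip_width: 0.02
grip_force: 60.0
```

{"name": "servo_tool", "arguments": {"moves": "0 0 0.003 0 0; 0 0 0.006 0 0; 0 0 0.009 0 0; 0 0 0.012 0 0; 0 0 0.014 0 0; 0 0 0.016 0 0; 0 0 0.016 0 0; 0 0 0.016 0 0"}}

```text
time: 10.48
position: [0.5974, -0.2284, 0.1387]
tool_rot: [0.841, 0.541, -0.001, -0.001]
ft_force: [-2.7, 1.2, -3.5]
grip_width: 0.0199
grip_force: 60.0
```

{"name": "servo_tool", "arguments": {"moves": "0 0 0.002 0 0; 0 0 0.004 0 0; 0 0 0.006 0 0; 0 0 0.008 0 0; 0 0 0.009 0 0; 0 0 0.009 0 0; 0 0 0.009 0 0"}}

```text
time: 11.07
position: [0.5976, -0.2285, 0.1299]
tool_rot: [0.841, 0.541, -0.0, -0.001]
ft_force: [-2.3, 1.0, -5.0]
grip_width: 0.0198
grip_force: 60.0
```

Past the flap's lip, with only light lateral force. Now small steps onto the contacts.

{"name": "servo_tool", "arguments": {"moves": "0 0 0.001 0 0; 0 0 0.002 0 0; 0 0 0.003 0 0; 0 0 0.003 0 0; 0 0 0.003 0 0"}}

```text
time: 11.48
position: [0.5982, -0.2289, 0.1274]
tool_rot: [0.841, 0.541, -0.0, -0.0]
ft_force: [-2.7, 1.8, -3.3]
grip_width: 0.0193
grip_force: 60.0
```

{"name": "servo_tool", "arguments": {"moves": "0 0 0.001 0 0; 0 0 0.001 0 0; 0 0 0.0015 0 0; 0 0 0.0015 0 0"}}

```text
time: 11.82
position: [0.5982, -0.2289, 0.1259]
tool_rot: [0.841, 0.541, -0.0, -0.0]
ft_force: [-3.0, 1.8, -2.6]
grip_width: 0.0197
grip_force: 60.0
```

{"name": "servo_tool", "arguments": {"moves": "0 0 0.0005 0 0; 0 0 0.001 0 0; 0 0 0.0015 0 0; 0 0 0.0015 0 0"}}

```text
time: 12.15
position: [0.5982, -0.2289, 0.125]
tool_rot: [0.841, 0.541, -0.0, 0.0]
ft_force: [-3.9, 0.5, 0.7]
grip_width: 0.0195
grip_force: 60.0
```

{"name": "servo_tool", "arguments": {"moves": "0 0 0.0005 0 0; 0 0 0.001 0 0; 0 0 0.0015 0 0; 0 0 0.0015 0 0"}}

```text
time: 12.48
position: [0.5983, -0.2289, 0.124]
tool_rot: [0.841, 0.541, 0.0, 0.0]
ft_force: [-5.3, 3.2, 6.4]
grip_width: 0.0196
grip_force: 60.0
```

{"name": "servo_tool", "arguments": {"moves": "0 0 0.0005 0 0; 0 0 0.001 0 0; 0 0 0.001 0 0"}}

```text
time: 12.73
position: [0.5983, -0.229, 0.1235]
tool_rot: [0.841, 0.541, 0.0, 0.0]
ft_force: [-5.0, 2.5, 8.0]
grip_width: 0.0196
grip_force: 60.0
```

{"name": "servo_tool", "arguments": {"moves": "0 0 0.0005 0 0; 0 0 0.001 0 0; 0 0 0.001 0 0"}}

```text
time: 12.98
position: [0.5984, -0.229, 0.1229]
tool_rot: [0.841, 0.541, 0.0, 0.0]
ft_force: [-6.4, 2.3, 10.2]
grip_width: 0.0198
grip_force: 60.0
```

{"name": "servo_tool", "arguments": {"moves": "0 -0.0005 0.0005 0 0; 0 -0.0007 0.001 0 0; 0 -0.0007 0.001 0 0"}}

```text
time: 13.23
position: [0.5983, -0.229, 0.1223]
tool_rot: [0.841, 0.541, 0.001, 0.001]
ft_force: [-5.1, 2.4, 8.9]
grip_width: 0.0197
grip_force: 60.0
```

{"name": "servo_tool", "arguments": {"moves": "0 0 0.0005 0 0; 0 0 0.001 0 0; 0 0 0.001 0 0"}}

```text
time: 13.48
position: [0.5982, -0.2288, 0.1208]
tool_rot: [0.841, 0.541, 0.0, 0.001]
ft_force: [-5.3, 2.9, 8.0]
grip_width: 0.0194
grip_force: 60.0
```

{"name": "servo_tool", "arguments": {"moves": "0 0 0.0005 0 0; 0 0 0.001 0 0; 0 0 0.001 0 0"}}

```text
time: 13.73
position: [0.5983, -0.2288, 0.1204]
tool_rot: [0.841, 0.541, 0.001, 0.001]
ft_force: [-4.7, 3.4, 11.4]
grip_width: 0.0193
grip_force: 60.0
```

{"name": "servo_tool", "arguments": {"moves": "0 0 0.0005 0 0; 0 0 0.001 0 0; 0 0 0.001 0 0"}}

```text
time: 13.98
position: [0.5983, -0.2288, 0.12]
tool_rot: [0.841, 0.541, 0.001, 0.001]
ft_force: [-6.5, 3.4, 13.9]
grip_width: 0.0196
grip_force: 60.0
```

{"name": "servo_tool", "arguments": {"moves": "0 0 0.0005 0 0; 0 0 0.001 0 0; 0 0 0.001 0 0"}}

```text
time: 14.23
position: [0.5983, -0.2288, 0.1195]
tool_rot: [0.841, 0.541, 0.001, 0.001]
ft_force: [-7.0, 4.9, 16.7]
grip_width: 0.0198
grip_force: 60.0
```

Around z 0.122-0.121 the force dipped while the drive advanced 2 mm, which is the click. It has since risen at about 6 N/mm, which is just the feet, so the drive is on the floor. I'll take the load off, then release.

{"name": "servo_tool", "arguments": {"moves": "0 0 -0.001 0 0; 0 0 -0.002 0 0; 0 0 -0.003 0 0; 0 0 -0.003 0 0"}}

```text
time: 14.57
position: [0.5982, -0.2288, 0.121]
tool_rot: [0.841, 0.541, 0.001, 0.001]
ft_force: [-3.5, 2.4, 7.9]
grip_width: 0.0198
grip_force: 60.0
```

{"name": "servo_tool", "arguments": {"moves": "0 0 -0.001 0 0; 0 0 -0.002 0 0; 0 0 -0.002 0 0"}}

```text
time: 14.82
position: [0.5982, -0.2288, 0.1217]
tool_rot: [0.841, 0.541, 0.0, 0.001]
ft_force: [-3.5, 1.7, 4.3]
grip_width: 0.0196
grip_force: 60.0
```

{"name": "servo_tool", "arguments": {"moves": "0 0 0 0 0.022; 0 0 0 0 0.03; 0 0 0 0 0.045; 0 0 0 0 0.05; 0 0 0 0 0.05; 0 0 0 0 0.05"}}

```text
time: 15.32
position: [0.5981, -0.229, 0.1209]
tool_rot: [0.841, 0.541, 0.0, 0.001]
ft_force: [0.3, 0.0, 0.7]
grip_width: 0.0462
grip_force: 0.0
```

Released. Straight up, then move aside for a look.

{"name": "servo_tool", "arguments": {"moves": "0 0 -0.01 0 0.05; 0 0 -0.04 0 0.05; 0 0 -0.08 0 0.05; 0 0 -0.115 0 0.05; 0 0 -0.15 0 0.05; 0.03 0 -0.17 0 0.05; 0.07 0 -0.17 0 0.05; 0.11 0 -0.17 0 0.05; 0.14 0 -0.17 0 0.05; 0.14 0 -0.17 0 0.05"}}

```text
time: 16.15
position: [0.6576, -0.0953, 0.2921]
tool_rot: [0.839, 0.543, 0.002, -0.0]
ft_force: [0.2, 0.2, 0.3]
grip_width: 0.0503
grip_force: 0.0
```

Run:
```python
from rig import cams,get_obs
from fit import *
import cv2
o=get_obs();print(o['time'],o['position'],o['ft_force'])
p=(.5932,-.2393,np.radians(-24.4)); S=[]
for n,x0,y0 in(('side',230,60),('top',400,160)):
    im=cams.camera(n);m=cams.camera_model(n)
    q=proj(m,rect(p,.172,.02,.102)); print(n,q.round(1).tolist())
    a=cv2.resize(im[y0:y0+150,x0:x0+100],(400,600),interpolation=cv2.INTER_CUBIC)
    for k in q: cv2.circle(a,tuple(((k-[x0,y0])*4+2).round().astype(int)),4,(0,255,255),1)
    S.append(a)
cv2.imwrite('pics/end.png',np.hstack(S))
```

```text
16.15 [ 0.65757504 -0.09527585  0.29211476] [0.1546998  0.24527271 0.34681559]
side [[267.8, 134.6], [294.3, 103.2], [303.8, 105.9], [277.8, 137.7]]
top [[441.4, 198.5], [498.0, 220.9], [494.1, 231.6], [437.3, 209.0]]
```

View pics/end.png

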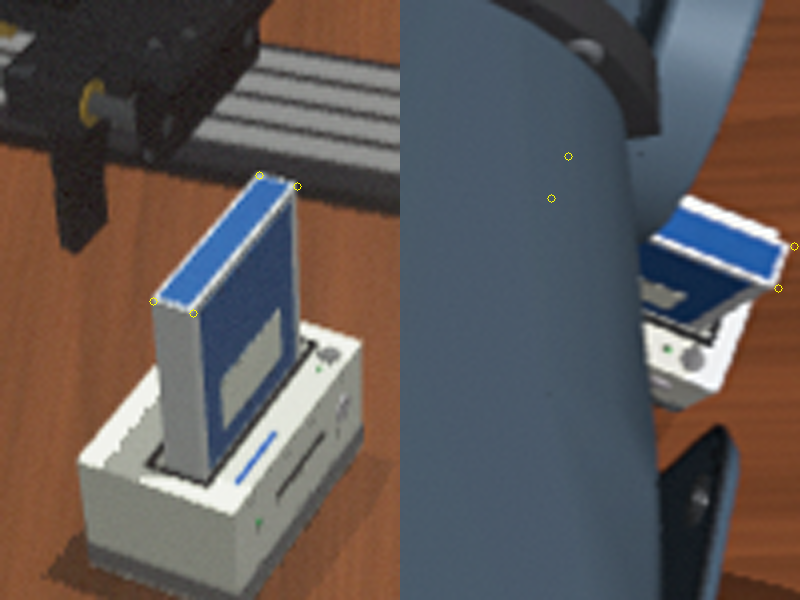

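The side view shows the drive upright in the small dock with its label to the front. Its top corners sit on the projected home positions. The force record agrees: corrected for the feet, the drive advanced 2.8 mm at the click, then met a firm stop.

```bash
python3 -c "
from rig import job
print(job.hand_in())"
```

```text
the job is handed in; nothing more can be done
None
```

The blue-label drive is in the small docking station, label to the front, clicked home with a push of about 21 N and released; I handed the job in at about 16 s, and the hand-in returned no verdict.

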